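Fit the drilled hook arm on the ladle stand

ROBOT

A 7-joint arm with a two-finger parallel gripper is mounted at the origin on the work surface. World frame = base frame: x ahead of the robot, y to its left, z up, the work surface at z = 0. Lengths are in m, angles in degrees, forces in N, time in s.
With the tool pointing down it reaches from about 0.35 to 0.9 m from the base axis. Payload 8.1 kg.
Tool frame: the origin (TCP) lies midway between the tips of the shut fingers; the grasp point (between the pads) lies 19 mm behind it (tcp_to_grasp is the distance from the TCP to the grasp point, in m); z points along the fingers, x is the direction in which the jaws open and shut, and the axes are right-handed (so a half turn about z gives the same grasp; the last joint's range is limited). The gripper opens to 92 mm and grips with 3 to 60 N. Pads are 19 mm wide; open, the fingers measure 130 mm over their backs; the gripper's body (75 mm by 190 mm) begins 47 mm behind the grasp point.
Start: joints at [71.184, 24.895, 1.432, 90.138, -0.665, 64.973, -4.303], TCP at [0.14, -0.609, 0.227] pointing down, gripper open.
Joint ranges: [-149.89, 149.89], [-25.12, 119.58], [-72.63, 75.52], [4.76, 147.25], [-75.54, 255.54], [6.69, 114.76], [-157.13, 157.13]. Speed limits (degrees/s): [127.2, 127.2, 172.46, 172.46, 180, 180, 180].

INTERFACE

Orientations are given as [roll, pitch, yaw] about the fixed x, y, z axes, in that order (R = Rz(yaw) Ry(pitch) Rx(roll)).
In Python, from cell import sense, read_camera, camera_info, close_job, tcp_to_grasp gives the robot as it stands.
- The arm moves only by the tool step_arm, never from a script. Its arguments are lists of equal length, an entry for each row: "gripper": the opening in per cent of the stroke, from 0 (shut) to 100 (fully open); "linear": the shift along the tool's x, y, z in m, a list of three; "rotation": the turn, a rotation vector about the tool's x, y, z in rad, a list of three. A call has 1 to 8 rows; each row shifts and turns the pose as measured when the row begins, along the tool's axes as they then stand; what a row does not reach is not made up. A row lasts 1/12 s, in which the tool goes at most 41.7 mm and 7.16 degrees, less where a joint would pass 70% of its speed; a pose out of reach is approached as far as the arm can. A call is refused whole if a number of a shift passes 0.0417 or a number of a turn 0.125, either way. A call with a gripper value outside its range is refused whole. The fingers move at their own pace and stop on an object; "squeeze" is the grip in N (left out, the last holds). Time passes only in rows, so rows that do not move let the fingers close. It gives the time, the measured TCP pose, the force and the opening at its end, in the units of the state.
- sense(): the state, without advancing time (a new reading comes with each control period).
- read_camera(name): name is "scene" or "top" or "wrist"; returns the picture (400x640x3 uint8, blue, green, red); there is no depth.
- camera_info(name): a dict with "camera_matrix" (3x3 intrinsics, pixels), "rvec" (rotation vector, rad) and "tvec" (3), from world to camera coordinates, as OpenCV has them. Camera axes: x right, y down, z forward; pixel columns grow to the right and rows downward; lengths in m; the calibration is good to about 2 mm. A picture is of the moment at which its call begins: read the wrist's pose just before it. camera_info takes no time and is no camera call; for the wrist camera it gives the pose at the moment of the call.
- close_job(): hands the job in, once; it reports no verdict.
The state is a dict: "t": time; "joints": joint angles; "qvel": joint speeds; "joint_torque": joint torques, N m; "tool_pos": TCP position; "eef_rot": TCP orientation; "contact_force": force on the tool from outside, world axes, zero at the start; "ft_torque": the same for the moment, N m; "grip_width": finger opening in m.
Only numpy, scipy, OpenCV 4.12 (cv2) and the standard library are available. Lean on these libraries where they do the work, as an engineer would, in place of code of your own. Each camera call takes 0.05 s, during which the arm holds its last target.

TASK

Put the ladle stand back together: lower the drilled wooden hook arm over the tall steel rod, keeping it level so it does not bind, and with light pressure turn it until the groove under its hub drops over the cross pin and the hub sits flush on the iron collar, then let go. Work gently (never jam or bang it against the stand), leave the other utensils where they are; the hook may end up pointing to either side.

Things in the scene. Friction and masses are not known exactly. Their poses are not given: they have to be found in the camera images.
- stand: ladle stand, fixed: round black iron foot 120 across, 30 high, with an iron collar 60 across, its flat top 50 above the table; from it rises a vertical steel rod, diameter 16, top 155 above the table, the last 8 mm tapered to diameter 9. Near the collar a level steel cross pin goes through the rod (see stand_seat). Origin under the foot's centre on the rod axis, z up.
- stand_seat (a point): centre of the collar's flat top, on the rod axis; axes as the stand's. The cross pin is 7 thick, 52 long tip to tip (26 either side of the rod axis), its underside 1 and its top 8 above this point. Rod and pin sit stiffly in the foot; the pin's direction is NOT in this pose: one end lies anywhere 0.2 to 1.4 rad anticlockwise (from above) of the stand's x axis, to be found by feel or sight.
- hook_arm: loose dark wooden arm, 173 long, about 160 g (hub heavy, brass bushed), lying right way up. At one end a square hub 56 x 56, 38 high, with a vertical through bore, diameter 18. From it a bar 22 wide (y) and 24 high (12 to 36 above the underside) runs along +x to the tip, where a lip rises 13 above the bar and a foot reaches down. Origin at the underside, 60 from the bore axis; x from hub to tip, z up.
- bar_grip (a point): where to grip: centre of the bar's section, 85 along +x from the bore axis, 24 above the arm's underside; axes as the arm's (bar 22 wide along y). Gripped here the gripper stays clear of the rod.
- hub_bore (a point): centre of the lower end of the bore, at the hub's underside; axes as the arm's. Across the underside, through this point, runs a groove along the arm's x axis, 10 wide, 10 deep, open at both ends, which takes the cross pin (either end of the pin will do).
- trivet: squat black iron kettle trivet, ring 120 across on three feet, 34 high; origin under its centre. Leave alone.
- bowl: dark green glazed tea bowl, 116 across, 68 high; origin under its centre. Leave alone.
- scoop: flat silver tea scoop, 137 long, 18 wide, about 9 high; lying on the table between the two work places. Leave alone.
- sweets_box: black lacquered square sweets box, 112 x 112 x 66 high; origin under its centre. Leave alone.
- caddy: dark red-brown lacquer tea caddy, 68 across, 68 high; origin under its centre. Leave alone.
- whisk: bamboo tea whisk upside down on a small white stand, 60 across, 122 high; origin under its centre. Leave alone.
There are look-alikes about, which are no part of the job. Leave any blue or red look-alike of the hook_arm alone.

How it is judged (in metres and radians):
On the way, in this order (a step that is already met when the one before it is completed fails the run):
1. the arm is threaded level on the rod, above the cross pin (horizontal distance between hub_bore and stand_seat below 0.006 m and z of hub_bore in the frame of stand_seat between 0.006 and 0.095 m and angle between hub_bore's own z axis and vertical below 0.12 rad), for 0.3 s.
2. the groove has dropped over the cross pin and the hub is down on the collar (horizontal distance between hub_bore and stand_seat below 0.004 m and z of hub_bore in the frame of stand_seat below 0.0025 m and angle between hub_bore's own z axis and vertical below 0.06 rad), for 0.2 s.
At the end, for the whole second after the job is handed in: The hub sits on the collar: the lower end of its bore within 4 mm sideways of the rod axis and less than 2.5 mm above the collar's top (so the pin is in the groove), the arm level within 0.05 rad, at rest and released (horizontal distance between hub_bore and stand_seat below 0.004 m and z of hub_bore in the frame of stand_seat between -0.003 and 0.0025 m and angle between hub_bore's own z axis and vertical below 0.05 rad and linear speed of hook_arm below 0.01 m/s and contact force between the fingers and hook_arm below 0.1 N); the robot touches nothing.
It fails at once if the arm is pressed or knocked against the stand with more than 30 N (contact force between hook_arm and stand above 30 N).
It fails at once if the robot hits the stand with more than 15 N (contact force between any of the arm, the fingers and stand above 15 N).
It fails at once if the arm is tipped more than 0.35 rad (20 degrees) out of level (angle between hub_bore's own z axis and vertical above 0.35 rad).
It fails at once if another utensil is moved more than 20 mm (distance of any of trivet, bowl, scoop, sweets_box, caddy, whisk from where it was at the start of the episode above 0.02 m).
It also fails if it takes over 72 s, if anything falls off the work surface, if the arm or the gripper's body presses on something with over 40 N, if the wrist force passes 120 N, or if a joint passes its speed limit or range.

## Working session

There is one attempt and no reset: what is moved stays moved. The work goes in short steps, Python scripts to look and compute and a tool call to move; the robot and the scene stay as the last step left them, time stands still between calls to the robot, and variables do not carry over. Pictures are saved under pics/ and viewed, and the job is handed in when it is done.

Besides the shell and the picture viewer there is one more tool, called after "Emit:" as name(argument=value, ...), one argument or row to a line, values as JSON. step_arm: Moves the arm, as the interface text tells. Its arguments: {"type":"object","properties":{"gripper":{"type":"array"},"linear":{"type":"array"},"rotation":{"type":"array"},"squeeze":{"type":"number"}},"required":["gripper","linear","rotation"]}

```bash
mkdir -p pics; ls; python3 - <<'E'
from cell import *
import cv2,numpy as np
s=sense();print({k:np.round(v,3).tolist() for k,v in s.items()})
for n in ["scene","top","wrist"]:
    cv2.imwrite(f"pics/{n}0.png",read_camera(n)); i=camera_info(n)
    print(n,np.round(i["camera_matrix"],1).tolist(),np.round(i["rvec"],3).ravel(),np.round(i["tvec"],3).ravel())
print(tcp_to_grasp)
E
```

```text
pics
{'t': 0.0, 'joints': [71.183, 24.937, 1.429, 90.188, -0.664, 64.973, -4.302], 'qvel': [-0.003, 0.054, -0.049, 0.005, 0.074, -0.043, -0.009], 'joint_torque': [-0.0, -66.787, 0.985, -31.446, -0.06, 0.043, 0.0], 'tool_pos': [0.14, -0.609, 0.226], 'eef_rot': [179.992, 0.089, -77.062], 'contact_force': [0.558, 0.357, 0.298], 'ft_torque': [-0.043, 0.027, 0.014], 'grip_width': 0.092}
scene [[475.4, 0.0, 317.1], [0.0, 475.4, 200.5], [0.0, 0.0, 1.0]] [ 1.922  1.184 -0.638] [-0.091 -0.273  1.948]
top [[498.0, 0.0, 318.3], [0.0, 498.0, 195.2], [0.0, 0.0, 1.0]] [ 2.06  -2.146  0.243] [-0.131  0.586  1.215]
wrist [[321.0, 0.0, 313.3], [0.0, 321.0, 201.8], [0.0, 0.0, 1.0]] [-2.275  1.814  0.259] [-0.625 -0.035  0.391]
0.0188
```

View pics/scene0.png

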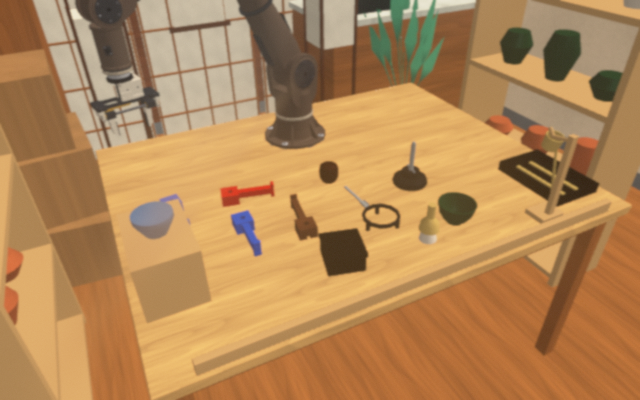

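View pics/top0.png

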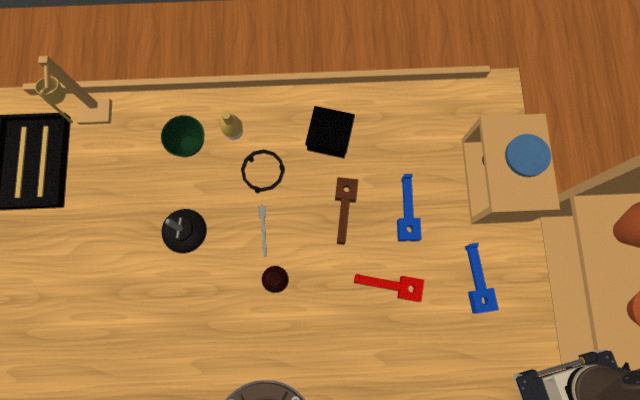

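View pics/wrist0.png

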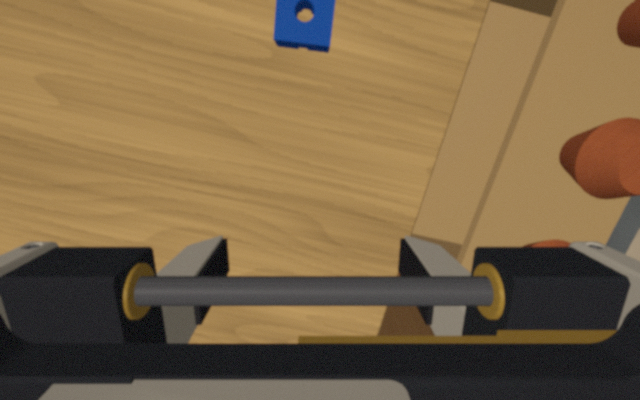

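The top view shows four hook-arm shapes: brown at (345,208), blue at (409,210) and (482,280), and red at (390,287). Only the brown one fits the dark wooden arm. The stand is at (184,231). I'll confirm both in enlarged crops.

```bash
python3 - <<'E'
import cv2,numpy as np
im=cv2.imread("pics/top0.png")
a=cv2.resize(im[165:255,300:390],(400,400),interpolation=cv2.INTER_CUBIC)
b=cv2.resize(im[200:260,150:210],(400,400),interpolation=cv2.INTER_CUBIC)
b=np.clip(b.astype(float)*1.8,0,255).astype(np.uint8)
cv2.imwrite("pics/crop0.png",np.hstack([a,b]))
E
```

```text
(no output)
```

View pics/crop0.png

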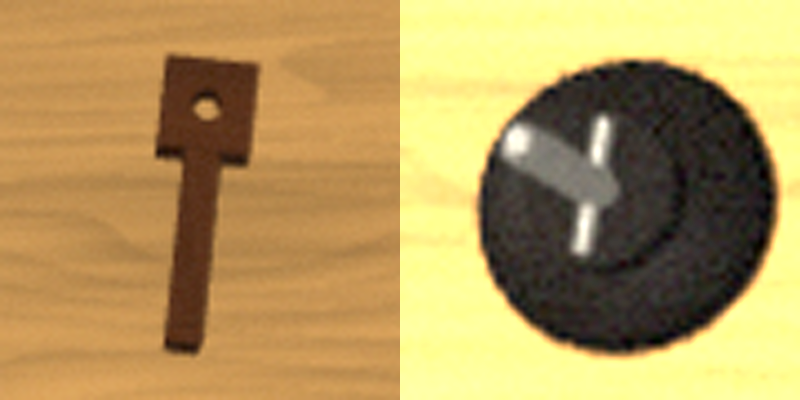

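The left crop is the brown arm: square hub with its bore at crop (207,107), bar running down to the tip. The right crop is the stand: rod top at crop (517,138), pin from (604,118) to (580,252).

```bash
cat > h.py <<'E'
from cell import *
import cv2,numpy as np
def ray(cam,uv,z,info=None):
    i=info or camera_info(cam);R=cv2.Rodrigues(np.array(i["rvec"],float))[0];t=np.array(i["tvec"],float).ravel()
    K=np.array(i["camera_matrix"]);d=R.T@np.linalg.solve(K,[uv[0],uv[1],1.]);c=-R.T@t
    return c+d*(z-c[2])/d[2]
def proj(cam,P,info=None):
    i=info or camera_info(cam)
    return cv2.projectPoints(np.array(P,float).reshape(-1,3),np.array(i["rvec"],float),np.array(i["tvec"],float),np.array(i["camera_matrix"]),None)[0].reshape(-1,2)
E
python3 - <<'E'
from h import *
im=cv2.imread("pics/top0.png")
def c(u,v,k,x0,y0): return ((u+.5)*k-.5+x0,(v+.5)*k-.5+y0)
e=[ray("top",c(u,v,.15,150,200),.0575) for u,v in((204,118),(180,252))]
print("pin",e,np.mean(e,0),np.linalg.norm(e[0]-e[1]));d=e[0]-e[1];print(np.degrees(np.arctan2(d[1],d[0])))
print("rodtop",ray("top",c(117,138,.15,150,200),.155))
hsv=cv2.cvtColor(im,cv2.COLOR_BGR2HSV);
m=(hsv[...,2]<60).astype(np.uint8); m[:, :150]=0;m[:,215:]=0;m[:200]=0;m[265:]=0
m=cv2.morphologyEx(m,cv2.MORPH_CLOSE,np.ones((9,9)))
cs=max(cv2.findContours(m,0,2)[0],key=cv2.contourArea);(u,v),r=cv2.minEnclosingCircle(cs)
print("foot",u,v,r,ray("top",(u,v),.02),cv2.fitEllipse(cs))
# arm
print("bore top",ray("top",c(207,107,.225,300,165),.038))
m=(hsv[...,2]<130).astype(np.uint8);m[:,:325]=0;m[:,370:]=0;m[:170]=0;m[250:]=0
cs=max(cv2.findContours(m,0,2)[0],key=cv2.contourArea)
print(cv2.boundingRect(cs))
for q in [(165,57),(259,66),(247,155),(160,150),(165,345),(205,345),(185,162),(222,162)]:
    print(q,ray("top",c(*q,.225,300,165),.038 if q[1]<160 else .036).round(4))
i=camera_info("top");R=cv2.Rodrigues(np.array(i["rvec"]))[0];print("campos",-R.T@np.ravel(i["tvec"]))
E
```

```text
pin [array([0.53881651, 0.20192901, 0.0575    ]), array([0.48717631, 0.20998244, 0.0575    ])] [0.51299641 0.20595572 0.0575    ] 0.052264397764806035
-8.864029794634453
rodtop [0.51379685 0.2058092  0.155     ]
foot 183.668212890625 230.2561798095703 22.441791534423828 [0.51106622 0.20233423 0.02      ] ((183.5742645263672, 230.4630584716797), (41.418701171875, 44.2880859375), 55.9549446105957)
bore top [ 0.60134518 -0.22914006  0.038     ]
(335, 178, 23, 67)
(165, 57) [ 0.6331 -0.2057  0.038 ]
(259, 66) [ 0.6252 -0.2615  0.038 ]
(247, 155) [ 0.5712 -0.2512  0.038 ]
(160, 150) [ 0.5764 -0.2     0.038 ]
(165, 345) [ 0.4608 -0.1973  0.036 ]
(205, 345) [ 0.4598 -0.2205  0.036 ]
(185, 162) [ 0.5689 -0.2145  0.036 ]
(222, 162) [ 0.568  -0.2363  0.036 ]
campos [ 0.29270794 -0.14392929  1.31546167]
```

The rod axis is at about (0.5135, 0.206) and the pin lies at about 171° (mod 180°). The arm's bore is at (0.601, -0.229) with yaw about 171.5°, so almost no turn is needed. Now I'll move over the grip point, (0.517, -0.2165).

Emit:
step_arm(
  gripper=[100,100,100,100,100,100,100],
  linear=[
    [-0.0213,-0.0325,0],
    [-0.0213,-0.0325,0],
    [-0.0213,-0.0325,0],
    [-0.0213,-0.0325,0],
    [-0.0213,-0.0325,0],
    [-0.0213,-0.0325,0],
    [-0.0213,-0.0325,0],
  ],
  rotation=[
    [0,0,0],
    [0,0,0],
    [0,0,0],
    [0,0,0],
    [0,0,0],
    [0,0,0],
    [0,0,0],
  ],
)

```text
t: 0.73
tool_pos: [0.3251, -0.4126, 0.2226]
eef_rot: [179.6, 0.1, -78.2]
contact_force: [0.4, 0.1, -0.3]
grip_width: 0.0915
```

Emit:
step_arm(
  gripper=[100,100,100,100,100,100,100],
  linear=[
    [-0.0213,-0.0325,0],
    [-0.0213,-0.0325,0],
    [-0.0213,-0.0325,0],
    [-0.0213,-0.0325,0],
    [-0.0213,-0.0325,0],
    [-0.0213,-0.0325,0],
    [-0.0213,-0.0325,0],
  ],
  rotation=[
    [0,0,0],
    [0,0,0],
    [0,0,0],
    [0,0,0],
    [0,0,0],
    [0,0,0],
    [0,0,0],
  ],
)

```text
t: 1.32
tool_pos: [0.5236, -0.2085, 0.2208]
eef_rot: [179.5, 0.1, -78.2]
contact_force: [0.5, -1.1, 0.7]
grip_width: 0.0918
```

Emit:
step_arm(
  gripper=[100,100,100,100,100,100,100,100],
  linear=[
    [0,0,0],
    [0,0,0],
    [0,0,0],
    [0,0,0],
    [0,0,0],
    [0,0,0],
    [0,0,0],
    [0,0,0],
  ],
  rotation=[
    [0,0,-0.125],
    [0,0,-0.125],
    [0,0,-0.125],
    [0,0,-0.125],
    [0,0,-0.125],
    [0,0,-0.125],
    [0,0,-0.125],
    [0,0,-0.125],
  ],
)

```text
t: 1.98
tool_pos: [0.5312, -0.1929, 0.2184]
eef_rot: [-179.8, 0.6, -20.6]
contact_force: [0.0, -0.2, -0.0]
grip_width: 0.0916
```

Emit:
step_arm(
  gripper=[100,100,100,100,100,100,100,100],
  linear=[
    [0,0,0],
    [0,0,0],
    [0,0,0],
    [0,0,0],
    [0,0,0],
    [0,0,0],
    [0,0,0],
    [0,0,0],
  ],
  rotation=[
    [0,0,-0.125],
    [0,0,-0.125],
    [0,0,-0.125],
    [0,0,-0.125],
    [0,0,-0.125],
    [0,0,-0.125],
    [0,0,-0.125],
    [0,0,-0.125],
  ],
)

```text
t: 2.65
tool_pos: [0.5293, -0.193, 0.2163]
eef_rot: [-179.2, 0.3, 36.7]
contact_force: [0.4, -0.2, -0.7]
grip_width: 0.092
```

Emit:
step_arm(
  gripper=[100,100,100,100,100,100,100,100],
  linear=[
    [0,0,0],
    [0,0,0],
    [0,0,0],
    [0,0,0],
    [0,0,0],
    [0,0,0],
    [0,0,0],
    [0,0,0],
  ],
  rotation=[
    [0,0,-0.125],
    [0,0,-0.125],
    [0,0,-0.125],
    [0,0,-0.125],
    [0,0,-0.125],
    [0,0,-0.125],
    [0,0,-0.03],
    [0,0,0],
  ],
)

```text
t: 3.32
tool_pos: [0.5272, -0.194, 0.214]
eef_rot: [-179.0, -0.3, 81.9]
contact_force: [-0.3, 0.2, -1.1]
grip_width: 0.0917
```

```bash
python3 - <<'E'
from h import *
s=sense();print(s["tool_pos"],s["eef_rot"],np.round(s["joints"],1))
i=camera_info("wrist");im=read_camera("wrist");cv2.imwrite("pics/w1.png",im)
import json;json.dump({k:np.array(v).tolist() for k,v in i.items()},open("w1.json","w"))
E
```

```text
[ 0.52719225 -0.194008    0.21399324] [-178.96624984   -0.33216312   81.86713835] [ 47.4  27.4 -46.4  96.4  20.9  66.4  77.3]
```

View pics/w1.png

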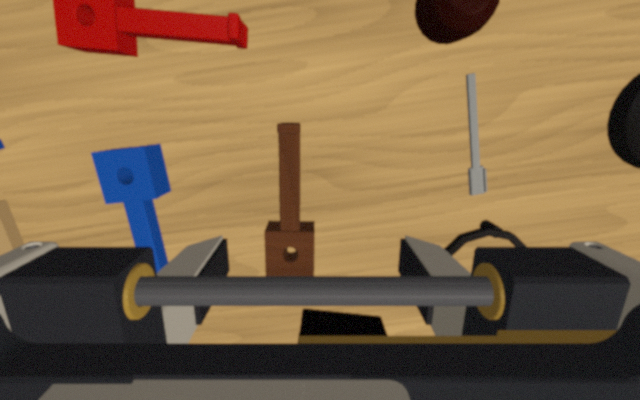

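The wrist view shows the brown arm: bore at (290,253), bar running from (290,222) up to the tip at (289,127). I'll measure it again from here.

```bash
python3 - <<'E'
from h import *;import json
i=json.load(open("w1.json"));im=cv2.imread("pics/w1.png")
b=ray("",(290.5,253),.038,i);print("bore",b)
hsv=cv2.cvtColor(im,cv2.COLOR_BGR2HSV)
P=[]
for v in range(140,216,5):
    g=im[v,250:330].astype(int).sum(1); # bar dark
    k=np.where(g<300)[0]; 
    L=250+k[0]-.5;Rr=250+k[-1]+.5
    P.append((ray("",(L,v),.036,i)[:2],ray("",(Rr,v),.036,i)[:2]));
    if v%15==5: print(v,L,Rr,P[-1])
P=np.array(P);m=P.mean(1);print(m[0],m[-1],"width",np.linalg.norm(P[:,0]-P[:,1],axis=1).mean())
d=np.polyfit(m[:,0],m[:,1],1);print("yaw",180+np.degrees(np.arctan(d[0])), "y at bore x",np.polyval(d,b[0]),"at grip",np.polyval(d,b[0]-.084))
R=cv2.Rodrigues(np.array(i["rvec"]))[0];print("cam",-R.T@np.ravel(i["tvec"]))
E
```

```text
bore [ 0.60109007 -0.23031066  0.038     ]
140 277.5 299.5 (array([ 0.47475005, -0.22348979]), array([ 0.47801051, -0.20091485]))
155 278.5 299.5 (array([ 0.49018044, -0.22510948]), array([ 0.49333572, -0.20329863]))
170 278.5 299.5 (array([ 0.50583959, -0.22782021]), array([ 0.50903903, -0.20574122]))
185 278.5 299.5 (array([ 0.52188976, -0.23059863]), array([ 0.52513459, -0.20824482]))
200 278.5 299.5 (array([ 0.53834578, -0.23344731]), array([ 0.5416373 , -0.21081175]))
215 279.5 299.5 (array([ 0.55538223, -0.23527766]), array([ 0.5585628 , -0.21344445]))
[ 0.47638028 -0.21220232] [ 0.55697251 -0.22436106] width 0.02238365569391712
yaw 171.01206704921256 y at bore x -0.23160861079076095 at grip -0.2183224522123619
cam [ 0.45481871 -0.18483782  0.37424877]
```

```bash
cat >> h.py <<'E'
from scipy.spatial.transform import Rotation as Ro
def delta(x,y,z,yaw,s=None):
    s=s or sense();R=Ro.from_euler("xyz",s["eef_rot"],degrees=True);p=np.array([x,y,z])-s["tool_pos"]
    T=Ro.from_euler("xyz",[180,0,yaw],degrees=True)
    print("t",s["t"],"pos",np.round(s["tool_pos"],4),"rot",np.round(s["eef_rot"],2),"F",np.round(s["contact_force"],1),"M",np.round(s["ft_torque"],2),"w",round(s["grip_width"],4),"j7",round(s["joints"][6]))
    print("lin",R.inv().apply(p).round(4),"rotvec",(R.inv()*T).as_rotvec().round(4))
E
python3 -c "
from h import *
delta(.517,-.2175,.08,81.2)"
```

```text
t 3.3667 pos [ 0.5271 -0.1941  0.214 ] rot [-178.96   -0.33   81.75] F [-0.1 -1.2 -0.4] M [ 0.08 -0.2   0.03] w 0.0916 j7 77
lin [-0.0254 -0.0042  0.1339] rotvec [-0.0182 -0.0056  0.0097]
```

Emit:
step_arm(
  gripper=[100,100,100,100,100,100],
  linear=[
    [-0.006,-0.001,0.032],
    [-0.006,-0.001,0.032],
    [-0.006,-0.001,0.032],
    [-0.006,-0.001,0.032],
    [0,0,0.002],
    [0,0,0],
  ],
  rotation=[
    [-0.018,-0.006,0.01],
    [0,0,0],
    [0,0,0],
    [0,0,0],
    [0,0,0],
    [0,0,0],
  ],
)

```text
t: 3.87
tool_pos: [0.5211, -0.2177, 0.0818]
eef_rot: [179.7, 0.1, 80.5]
contact_force: [0.7, 1.1, 0.2]
grip_width: 0.0914
```

```bash
python3 -c "
from h import *
delta(.517,-.2175,.006,81.2)"
```

```text
t 3.8667 pos [ 0.5211 -0.2177  0.0818] rot [1.7967e+02 7.0000e-02 8.0510e+01] F [0.7 1.1 0.2] M [ 0.16 -0.1  -0.04] w 0.0914 j7 71
lin [-0.0004 -0.0045  0.0758] rotvec [ 0.0058  0.0013 -0.012 ]
```

Emit:
step_arm(
  gripper=[100,100,100,100,100],
  linear=[
    [0,-0.0045,0.02],
    [0,0,0.02],
    [0,0,0.02],
    [0,0,0.01],
    [0,0,0],
  ],
  rotation=[
    [0.006,0.001,-0.012],
    [0,0,0],
    [0,0,0],
    [0,0,0],
    [0,0,0],
  ],
)

```text
t: 4.28
tool_pos: [0.5231, -0.2169, 0.0182]
eef_rot: [179.4, 0.1, 81.0]
contact_force: [0.2, -0.3, 0.3]
grip_width: 0.0917
```

```bash
python3 - <<'E'
from h import *
delta(.517,-.2175,.006,81.2)
cv2.imwrite("pics/t2.png",read_camera("wrist"))
E
```

```text
t 4.2833 pos [ 0.5231 -0.2169  0.0182] rot [1.7944e+02 1.4000e-01 8.0960e+01] F [ 0.2 -0.3  0.3] M [ 0.08 -0.12  0.07] w 0.0917 j7 67
lin [-0.0016 -0.006   0.0122] rotvec [ 0.0098  0.0024 -0.0042]
```

View pics/t2.png

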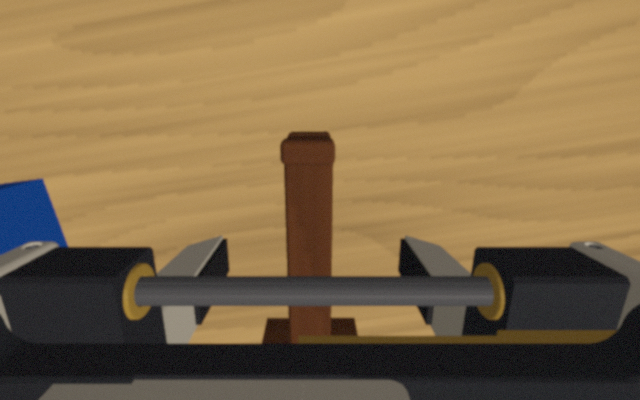

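The bar at column 309 is centred between the pads. Finish the descent, then close.

Emit:
step_arm(
  gripper=[100,100,100,100],
  linear=[
    [-0.001,-0.006,0.007],
    [-0.001,-0.003,0.005],
    [0,0,0],
    [0,0,0],
  ],
  rotation=[
    [0.008,0.002,-0.004],
    [0,0,0],
    [0,0,0],
    [0,0,0],
  ],
)

```text
t: 4.67
tool_pos: [0.5167, -0.2178, 0.0108]
eef_rot: [179.5, 0.1, 81.2]
contact_force: [-0.5, 1.2, 0.7]
grip_width: 0.0918
```

```bash
python3 - <<'E'
from h import *
delta(.517,-.2175,.006,81.2)
E
```

```text
t 4.6667 pos [ 0.5167 -0.2178  0.0108] rot [1.7954e+02 1.0000e-01 8.1200e+01] F [-0.5  1.2  0.7] M [ 0.08 -0.17 -0.02] w 0.0918 j7 67
lin [0.0004 0.0002 0.0048] rotvec [ 0.008   0.0018 -0.0001]
```

Emit:
step_arm(
  gripper=[100,100,100,15,15,15,15,15],
  linear=[
    [0,0,0.0048],
    [0,0,0.001],
    [0,0,0],
    [0,0,0],
    [0,0,0],
    [0,0,0],
    [0,0,0],
    [0,0,0],
  ],
  rotation=[
    [0.008,0.002,0],
    [0.004,0,0],
    [0,0,0],
    [0,0,0],
    [0,0,0],
    [0,0,0],
    [0,0,0],
    [0,0,0],
  ],
  squeeze=50,
)

```text
t: 5.33
tool_pos: [0.5176, -0.2183, 0.0056]
eef_rot: [-179.8, -0.0, 81.2]
contact_force: [-0.2, 0.0, -0.3]
grip_width: 0.063
```

Emit:
step_arm(
  gripper=[10,10,10,10,10,10],
  linear=[
    [0,0,0],
    [0,0,0],
    [0,0,0],
    [0,0,0],
    [0,0,0],
    [0,0,0],
  ],
  rotation=[
    [0,0,0],
    [0,0,0],
    [0,0,0],
    [0,0,0],
    [0,0,0],
    [0,0,0],
  ],
)

```text
t: 5.83
tool_pos: [0.5175, -0.2183, 0.0057]
eef_rot: [-179.8, 0.0, 81.2]
contact_force: [0.4, -1.4, -0.2]
grip_width: 0.023
```

```bash
python3 - <<'E'
from h import *
delta(.517,-.2175,.006,81.2)
E
```

```text
t 5.8333 pos [ 0.5175 -0.2183  0.0057] rot [-179.8     0.     81.16] F [ 0.4 -1.4 -0.2] M [ 0.02 -0.13  0.04] w 0.023 j7 67
lin [ 0.0007 -0.0006 -0.0003] rotvec [-0.0035  0.     -0.0007]
```

Width is 23 mm, closing on the 22 mm bar. Wait a moment more, then lift slightly and check.

Emit:
step_arm(
  gripper=[10,10,10,10,10,10,10,10],
  linear=[
    [0,0,0],
    [0,0,0],
    [0,0,0],
    [0,0,-0.01],
    [0,0,-0.02],
    [0,0,-0.02],
    [0,0,-0.02],
    [0,0,0],
  ],
  rotation=[
    [0,0,0],
    [0,0,0],
    [0,0,0],
    [0,0,0],
    [0,0,0],
    [0,0,0],
    [0,0,0],
    [0,0,0],
  ],
)

```text
t: 6.5
tool_pos: [0.5153, -0.2172, 0.0785]
eef_rot: [-179.4, -0.1, 81.2]
contact_force: [1.0, -0.2, -1.5]
grip_width: 0.0215
```

```bash
python3 - <<'E'
from h import *
delta(.517,-.2175,.22,81.2)
a=read_camera("wrist");b=read_camera("scene")
cv2.imwrite("pics/t3.png",np.vstack([a[100:],cv2.resize(b[150:280,220:400],(415,300),interpolation=cv2.INTER_CUBIC)]) if 0 else a)
cv2.imwrite("pics/s3.png",cv2.resize(b[130:290,200:440],(720,480),interpolation=cv2.INTER_CUBIC))
E
```

```text
t 6.5 pos [ 0.5153 -0.2172  0.0785] rot [-1.7943e+02 -1.0000e-01  8.1230e+01] F [ 1.  -0.2 -1.5] M [ 0.06 -0.12  0.02] w 0.0215 j7 72
lin [ 0.0002  0.0003 -0.1416] rotvec [-0.01   -0.0017  0.0005]
```

View pics/t3.png

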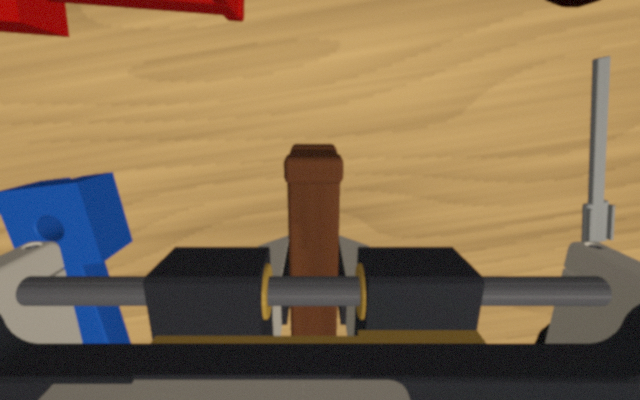

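View pics/s3.png

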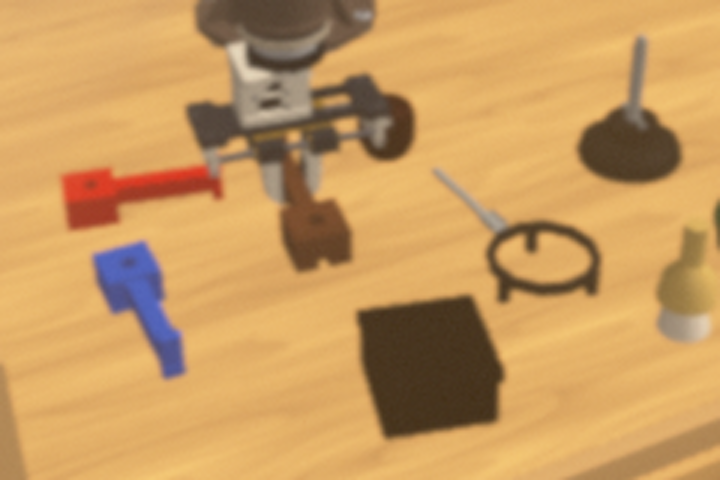

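The arm is lifted and held level. Lift it to carrying height, then carry it over to the stand.

Emit:
step_arm(
  gripper=[10,10,10,10,10,10],
  linear=[
    [0,0,-0.03],
    [0,0,-0.03],
    [0,0,-0.03],
    [0,0,-0.03],
    [0,0,-0.02],
    [0,0,0],
  ],
  rotation=[
    [-0.01,0,0],
    [0,0,0],
    [0,0,0],
    [0,0,0],
    [0,0,0],
    [0,0,0],
  ],
)

```text
t: 7.1
tool_pos: [0.5086, -0.2173, 0.2127]
eef_rot: [-178.9, -0.3, 81.2]
contact_force: [0.6, 0.8, -0.8]
grip_width: 0.0214
```

Emit:
step_arm(
  gripper=[10,10,10,10,10,10,10,10],
  linear=[
    [0.015,-0.005,0],
    [0.0298,-0.0108,0],
    [0.0298,-0.0108,0],
    [0.0298,-0.0108,0],
    [0.0298,-0.0108,0],
    [0.0298,-0.0108,0],
    [0.0298,-0.0108,0],
    [0.015,-0.005,0],
  ],
  rotation=[
    [0,0,0],
    [0,0,0],
    [0,0,0],
    [0,0,0],
    [0,0,0],
    [0,0,0],
    [0,0,0],
    [0,0,0],
  ],
)

```text
t: 7.77
tool_pos: [0.4567, 0.0054, 0.2013]
eef_rot: [-177.9, -0.2, 80.5]
contact_force: [0.4, 0.4, -2.1]
grip_width: 0.0215
```

```bash
python3 - <<'E'
from h import *
delta(.430,.2183,.22,81.2)
E
```

```text
t 7.7667 pos [0.4567 0.0054 0.2013] rot [-177.87   -0.21   80.52] F [ 0.4  0.4 -2.1] M [ 0.13 -0.04  0.05] w 0.0215 j7 56
lin [ 0.2057 -0.062  -0.0157] rotvec [-0.0372 -0.0038 -0.0117]
```

Emit:
step_arm(
  gripper=[10,10,10,10,10,10,10,10],
  linear=[
    [0.015,-0.004,-0.01],
    [0.03,-0.01,-0.004],
    [0.03,-0.01,-0.004],
    [0.03,-0.01,-0.002],
    [0.03,-0.01,-0.002],
    [0.03,-0.01,0],
    [0.015,-0.005,0],
    [0,0,0],
  ],
  rotation=[
    [-0.025,-0.002,-0.006],
    [-0.018,-0.002,-0.006],
    [-0.003,0,0],
    [-0.003,0,0],
    [-0.003,0,0],
    [-0.003,0,0],
    [0,0,0],
    [0,0,0],
  ],
)

```text
t: 8.43
tool_pos: [0.4104, 0.2035, 0.2098]
eef_rot: [-180.0, 0.3, 81.6]
contact_force: [-0.4, 0.3, -1.7]
grip_width: 0.022
```

```bash
python3 - <<'E'
from h import *
delta(.430,.2183,.21,81.2)
E
```

```text
t 8.4333 pos [0.4104 0.2035 0.2098] rot [-179.97    0.26   81.61] F [-0.4  0.3 -1.7] M [0.18 0.01 0.07] w 0.022 j7 30
lin [ 0.0175  0.0172 -0.0003] rotvec [-0.0005  0.0046  0.0071]
```

Emit:
step_arm(
  gripper=[10,10,10,10],
  linear=[
    [0.01,0.01,0],
    [0.0075,0.0072,0],
    [0,0,0],
    [0,0,0],
  ],
  rotation=[
    [0,0.004,0.007],
    [0,0,0],
    [0,0,0],
    [0,0,0],
  ],
)

```text
t: 8.77
tool_pos: [0.426, 0.2176, 0.204]
eef_rot: [-179.5, 0.4, 81.5]
contact_force: [0.3, -0.0, -2.2]
grip_width: 0.0215
```

```bash
python3 - <<'E'
from h import *
delta(.430,.2183,.21,81.2)
for n in ["scene","top","wrist"]:
    cv2.imwrite(f"pics/{n}4.png",read_camera(n))
t=cv2.imread("pics/top4.png")[150:280,100:260];s=cv2.imread("pics/scene4.png")[90:220,330:490]
cv2.imwrite("pics/c4.png",np.hstack([cv2.resize(x,(400,325),interpolation=cv2.INTER_CUBIC) for x in(t,s)]))
E
```

```text
t 8.7667 pos [0.426  0.2176 0.204 ] rot [-179.5     0.36   81.48] F [ 0.3 -0.  -2.2] M [ 0.06 -0.08 -0.01] w 0.0215 j7 28
lin [ 0.0012  0.0038 -0.006 ] rotvec [-0.0088  0.0062  0.0048]
```

View pics/c4.png

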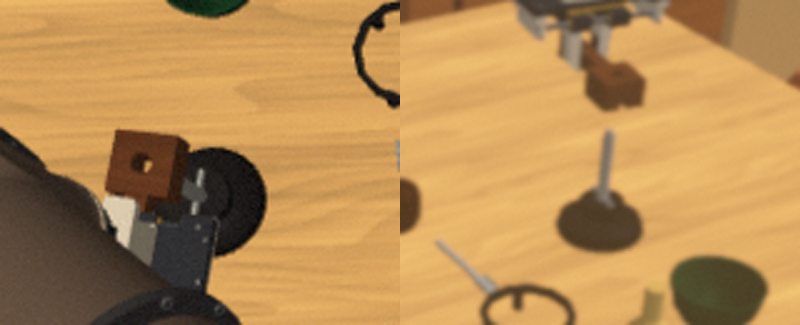

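View pics/wrist4.png

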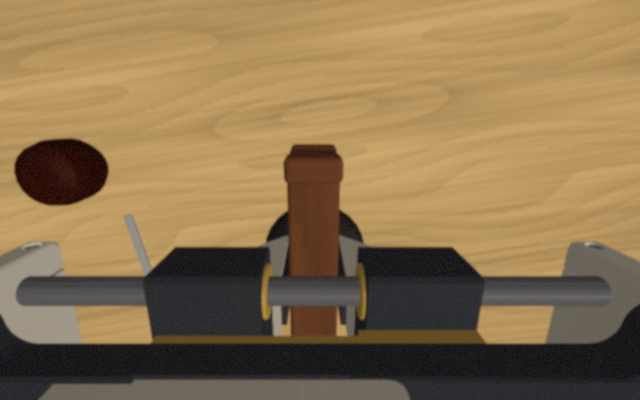

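In the top view the bore is at about pixel (158,215). In the scene view the hub hangs above the rod, with the rod top at about (413.5,143). I'll triangulate both.

```bash
python3 - <<'E'
from h import *
t=cv2.imread("pics/top4.png")[195:240,135:185];s=cv2.imread("pics/scene4.png")[105:155,390:440]
t0=cv2.imread("pics/top0.png")[205:245,155:195]
cv2.imwrite("pics/c5.png",np.hstack([cv2.resize(x,(x.shape[1]*8,400),interpolation=cv2.INTER_CUBIC) for x in(t,s)]))
E
```

```text
(no output)
```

View pics/c5.png

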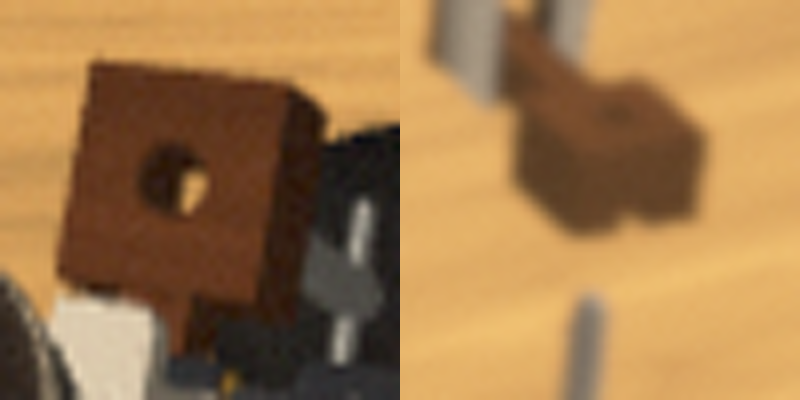

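```bash
cat >> h.py <<'E'
def tri(a,b):
    Ps=[]
    for n in("top","scene"):
        i=camera_info(n);R=cv2.Rodrigues(np.array(i["rvec"]))[0];Ps.append(np.array(i["camera_matrix"])@np.c_[R,np.ravel(i["tvec"])])
    X=cv2.triangulatePoints(Ps[0],Ps[1],np.array(a,float).reshape(2,1),np.array(b,float).reshape(2,1));X=(X[:3]/X[3]).ravel()
    print("tri",X.round(4),"resid",(proj("top",X)[0]-a).round(2),(proj("scene",X)[0]-b).round(2));return X
E
python3 - <<'E'
from h import *
B=(156.3,214.8)
print("bore top",ray("top",B,.2363)); tri(B,(416.8,118.7))
print("rodtop",ray("top",(167.1,220.2),.155)); 
tri((167.1,220.2),(390+190/8-.5,105+295/8-.5))
# scene along rod: axis points at z .15 and .07
im=cv2.imread("pics/scene0.png")
cv2.imwrite("pics/c6.png",cv2.resize(im[130:195,385:440],(660,780)[::1] if 0 else (508,600),interpolation=cv2.INTER_CUBIC))
for z in(.155,.147,.1,.07):print(z,proj("scene",[.5135,.2058,z])[0])
# yaw of the hub: edges in top crop
def c(u,v): return ((u+.5)/8-.5+135,(v+.5)*.1125-.5+195)
q=[ray("top",c(*p),.2363)[:2] for p in((92,64),(285,84),(250,305),(60,275))]
q=np.array(q);print(q,q.mean(0))
for a,b in((0,1),(3,2),(3,0),(2,1)):
    d=q[b]-q[a];print(np.degrees(np.arctan2(d[1],d[0])),np.linalg.norm(d))
E
```

```text
bore top [0.51156009 0.20548694 0.2363    ]
tri [0.512  0.2062 0.2341] resid [-0.03 -0.01] [-0.02  0.01]
rodtop [0.51397955 0.20587314 0.155     ]
tri [0.5129 0.204  0.155 ] resid [0.76 0.42] [ 0.66 -0.19]
0.155 [414.46481323 141.14124971]
0.147 [414.22287354 143.31656001]
0.1 [412.8298075  155.84179231]
0.07 [411.9651609  163.61593894]
[[0.54197984 0.22911618]
 [0.53466066 0.17551373]
 [0.47929453 0.18366461]
 [0.48894012 0.23594227]] [0.51121879 0.2060592 ]
-97.7753971152818 0.05409985113692448
-100.45390258955375 0.05316005410158294
-7.333521564416938 0.0534771585754202
-8.374806097280668 0.05596289109540441
```

View pics/c6.png

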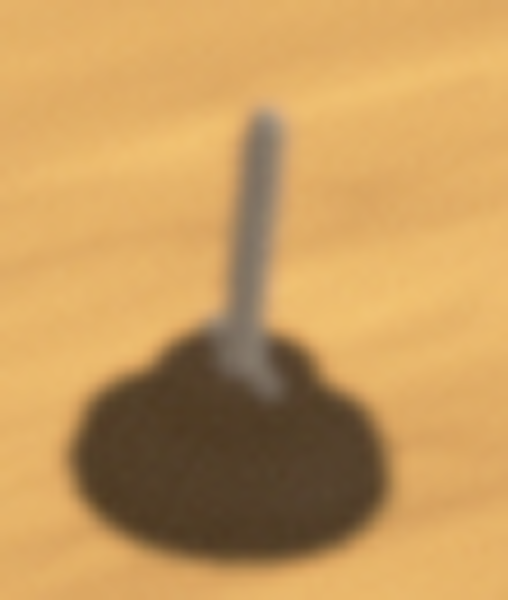

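The top view puts the bore at (0.5117, 0.2057) and the rod at (0.5138, 0.2058), so it needs about 2 mm in +x. I'll correct that, lower to just above the rod tip and look again.

```bash
python3 - <<'E'
from h import *
delta(.4282,.2179,.170,81.2)
E
```

```text
t 8.9167 pos [0.4262 0.2173 0.2047] rot [-179.57    0.35   81.43] F [ 0.6 -0.2 -1.9] M [ 0.13 -0.05 -0.02] w 0.0215 j7 28
lin [0.0011 0.0021 0.0346] rotvec [-0.0076  0.006   0.004 ]
```

Emit:
step_arm(
  gripper=[10,10,10,10,10],
  linear=[
    [0.001,0.002,0.01],
    [0,0,0.01],
    [0,0,0.008],
    [0,0,0.003],
    [0,0,0],
  ],
  rotation=[
    [-0.007,0.006,0.004],
    [0,0,0],
    [0,0,0],
    [0,0,0],
    [0,0,0],
  ],
)

```text
t: 9.33
tool_pos: [0.4282, 0.2153, 0.172]
eef_rot: [180.0, 0.1, 81.0]
contact_force: [-0.1, -0.1, -1.6]
grip_width: 0.0217
```

```bash
python3 - <<'E'
from h import *
delta(.4282,.2179,.170,81.2)
T=read_camera("top");S=read_camera("scene");cv2.imwrite("pics/top6.png",T);cv2.imwrite("pics/scene6.png",S)
cv2.imwrite("pics/c7.png",np.hstack([cv2.resize(x,(400,400),interpolation=cv2.INTER_CUBIC) for x in(T[195:245,140:190],S[110:160,385:435])]))
E
```

```text
t 9.3333 pos [0.4282 0.2153 0.172 ] rot [1.7997e+02 9.0000e-02 8.1000e+01] F [-0.1 -0.1 -1.6] M [ 0.12 -0.01  0.03] w 0.0217 j7 26
lin [ 0.0026 -0.0004  0.0019] rotvec [ 0.0004  0.0015 -0.0035]
```

View pics/c7.png

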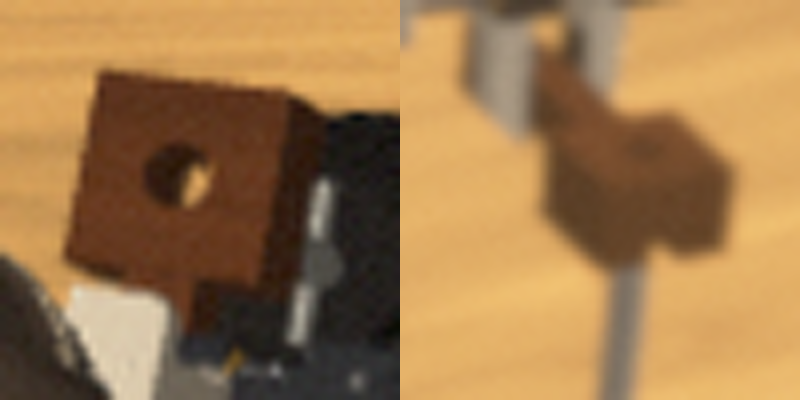

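```bash
python3 - <<'E'
from h import *
print(ray("top",(161.8,216.6),.2043))
print(proj("top",[.5138,.2058,.2043]))
# scene: hub bottom contour corners
for d in (-.028,.028):
  for e in(-.028,.028):
    ax=np.array([-.988,.153]);ay=np.array([-.153,-.988]);b=np.array([.5137,.2032])
    print(d,e,(proj("scene",[*(b+d*ax+e*ay),.1663])[0]-[385,110])*8+4,(proj("scene",[*(b+d*ax+e*ay),.2043])[0]-[385,110])*8+4)
E
```

```text
[0.51337418 0.20324917 0.2043    ]
[[160.67883712 216.46106563]]
-0.028 -0.028 [332.54668126 249.84909273] [343.38434326 164.43393854]
-0.028 0.028 [206.08027723 271.84099613] [215.16745841 185.995959  ]
0.028 -0.028 [267.74723137 189.65508366] [277.36706306 105.8123761 ]
0.028 0.028 [144.2963697  210.52087366] [152.24806578 126.25802181]
```

The bore is now at (0.5134, 0.2032), so it needs +2.6 mm in y and +0.4 mm in x. Shift first, then check the position before lowering.

Emit:
step_arm(
  gripper=[10,10,10],
  linear=[
    [0.0027,0,0],
    [0,0,0],
    [0,0,0],
  ],
  rotation=[
    [0,0.001,-0.0035],
    [0,0,0],
    [0,0,0],
  ],
)

```text
t: 9.68
tool_pos: [0.4293, 0.2191, 0.1735]
eef_rot: [179.9, -0.1, 81.2]
contact_force: [-0.7, 0.2, -2.3]
grip_width: 0.0218
```

```bash
python3 - <<'E'
from h import *
delta(.4284,.2179,.165,81.2)
E
```

```text
t 9.6833 pos [0.4293 0.2191 0.1735] rot [ 1.7989e+02 -6.0000e-02  8.1240e+01] F [-0.7  0.2 -2.3] M [ 0.12 -0.07 -0.  ] w 0.0218 j7 26
lin [-0.0013 -0.0007  0.0085] rotvec [ 0.002  -0.001   0.0007]
```

Emit:
step_arm(
  gripper=[10,10,10,10],
  linear=[
    [-0.0012,-0.0006,0.004],
    [0,0,0.004],
    [0,0,0.002],
    [0,0,0],
  ],
  rotation=[
    [0.002,-0.001,0],
    [0,0,0],
    [0,0,0],
    [0,0,0],
  ],
)

```text
t: 10.02
tool_pos: [0.4289, 0.2183, 0.1631]
eef_rot: [179.9, -0.0, 81.2]
contact_force: [-0.7, -0.1, -1.9]
grip_width: 0.0218
```

```bash
python3 - <<'E'
from h import *
delta(.4284,.2179,.155,81.2)
T=read_camera("top");S=read_camera("scene");cv2.imwrite("pics/top7.png",T);cv2.imwrite("pics/scene7.png",S)
cv2.imwrite("pics/c8.png",np.hstack([cv2.resize(x,(400,400),interpolation=cv2.INTER_CUBIC) for x in(T[195:245,140:190],S[110:160,385:435])]))
delta(.4284,.2179,.155,81.2)
E
```

```text
t 10.0167 pos [0.4289 0.2183 0.1631] rot [ 1.7994e+02 -4.0000e-02  8.1250e+01] F [-0.7 -0.1 -1.9] M [ 0.09 -0.06  0.02] w 0.0218 j7 25
lin [-0.0005 -0.0004  0.0081] rotvec [ 0.001  -0.0006  0.0008]
t 10.1167 pos [0.429  0.2184 0.1634] rot [ 1.7994e+02 -5.0000e-02  8.1250e+01] F [-0.2 -0.4 -1.4] M [ 0.08 -0.02  0.01] w 0.0216 j7 25
lin [-0.0006 -0.0005  0.0084] rotvec [ 0.0011 -0.0008  0.0009]
```

View pics/c8.png

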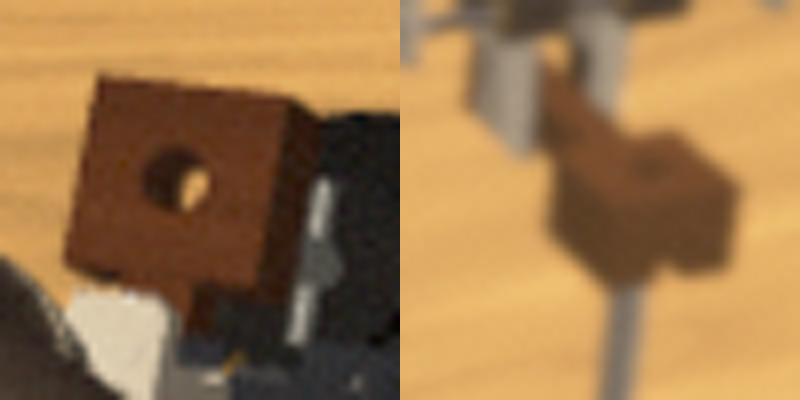

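```bash
python3 - <<'E'
from h import *
print(ray("top",(161.7,217.06),.1955))
E
```

```text
[0.51406076 0.2061957  0.1955    ]
```

The bore is within about 0.5 mm of the rod axis. Lower gently and watch the force.

Emit:
step_arm(
  gripper=[10,10,10,10],
  linear=[
    [-0.0005,-0.0004,0.003],
    [0,0,0.003],
    [0,0,0.003],
    [0,0,0],
  ],
  rotation=[
    [0.001,-0.001,0.001],
    [0,0,0],
    [0,0,0],
    [0,0,0],
  ],
)

```text
t: 10.45
tool_pos: [0.4286, 0.218, 0.1538]
eef_rot: [180.0, -0.0, 81.2]
contact_force: [-0.4, 0.8, -1.9]
grip_width: 0.0214
```

```bash
python3 - <<'E'
from h import *
delta(.4285,.218,.145,81.2)
E
```

```text
t 10.45 pos [0.4286 0.218  0.1538] rot [179.97  -0.    81.18] F [-0.4  0.8 -1.9] M [ 0.14  0.02 -0.02] w 0.0214 j7 24
lin [-0.0001 -0.0001  0.0088] rotvec [ 0.0005 -0.     -0.0004]
```

Emit:
step_arm(
  gripper=[10,10,10,10],
  linear=[
    [0,0,0.003],
    [0,0,0.003],
    [0,0,0.003],
    [0,0,0.003],
  ],
  rotation=[
    [0,0,0],
    [0,0,0],
    [0,0,0],
    [0,0,0],
  ],
)

```text
t: 10.78
tool_pos: [0.4284, 0.218, 0.1408]
eef_rot: [180.0, 0.0, 81.2]
contact_force: [-2.0, -0.2, -1.3]
grip_width: 0.0219
```

```bash
python3 - <<'E'
from h import *
delta(.4285,.218,.13,81.2)
T=read_camera("top");S=read_camera("scene");cv2.imwrite("pics/top9.png",T);cv2.imwrite("pics/scene9.png",S)
cv2.imwrite("pics/c9.png",np.hstack([cv2.resize(x,(400,400),interpolation=cv2.INTER_CUBIC) for x in(T[195:245,140:190],S[110:160,385:435])]))
E
```

```text
t 10.7833 pos [0.4284 0.218  0.1408] rot [1.7999e+02 2.0000e-02 8.1170e+01] F [-2.  -0.2 -1.3] M [-0.    0.53 -0.07] w 0.0219 j7 23
lin [0.     0.0001 0.0108] rotvec [ 0.0002  0.0003 -0.0005]
```

View pics/c9.png

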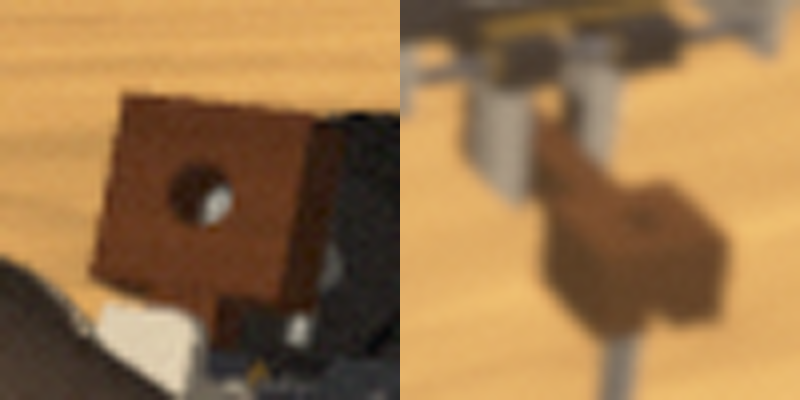

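The rod is inside the bore (grey visible at crop (215,205)). Fx is -2 N, so the hub sits slightly too far in +x. Ease back 0.7 mm and continue.

Emit:
step_arm(
  gripper=[10,10,10,10],
  linear=[
    [0,-0.0007,0.001],
    [0,0,0.003],
    [0,0,0.003],
    [0,0,0.003],
  ],
  rotation=[
    [0,0,0],
    [0,0,0],
    [0,0,0],
    [0,0,0],
  ],
)

```text
t: 11.22
tool_pos: [0.4279, 0.2181, 0.1303]
eef_rot: [180.0, 0.0, 81.2]
contact_force: [0.3, -1.0, -1.3]
grip_width: 0.0217
```

```bash
python3 - <<'E'
from h import *
delta(.4285,.218,.12,81.2)
E
```

```text
t 11.2167 pos [0.4279 0.2181 0.1303] rot [1.7996e+02 1.0000e-02 8.1170e+01] F [ 0.3 -1.  -1.3] M [-0.07  0.13 -0.12] w 0.0217 j7 22
lin [-0.      0.0006  0.0103] rotvec [ 0.0007  0.0001 -0.0006]
```

Emit:
step_arm(
  gripper=[10,10,10,10,10,10],
  linear=[
    [-0.0005,0,0.003],
    [0,0,0.004],
    [0,0,0.004],
    [0,0,0.004],
    [0,0,0.004],
    [0,0,0.004],
  ],
  rotation=[
    [0,0,0],
    [0,0,0],
    [0,0,0],
    [0,0,0],
    [0,0,0],
    [0,0,0],
  ],
)

```text
t: 11.72
tool_pos: [0.428, 0.2178, 0.1048]
eef_rot: [180.0, -0.0, 81.2]
contact_force: [-0.4, -0.4, -2.3]
grip_width: 0.0219
```

```bash
python3 - <<'E'
from h import *
delta(.4279,.2178,.07,81.2)
E
```

```text
t 11.7167 pos [0.428  0.2178 0.1048] rot [ 1.7995e+02 -3.0000e-02  8.1170e+01] F [-0.4 -0.4 -2.3] M [0.1  0.11 0.  ] w 0.0219 j7 20
lin [-0.     -0.0002  0.0348] rotvec [ 0.0009 -0.0005 -0.0006]
```

Emit:
step_arm(
  gripper=[10,10,10,10,10,10,10,10],
  linear=[
    [0,0,0.004],
    [0,0,0.004],
    [0,0,0.004],
    [0,0,0.004],
    [0,0,0.004],
    [0,0,0.004],
    [0,0,0.004],
    [0,0,0.003],
  ],
  rotation=[
    [0,0,0],
    [0,0,0],
    [0,0,0],
    [0,0,0],
    [0,0,0],
    [0,0,0],
    [0,0,0],
    [0,0,0],
  ],
)

```text
t: 12.38
tool_pos: [0.428, 0.2179, 0.07]
eef_rot: [180.0, -0.0, 81.2]
contact_force: [-1.5, 0.5, -1.2]
grip_width: 0.0218
```

```bash
python3 - <<'E'
from h import *
delta(.4279,.2178,.07,81.2)
T=read_camera("top");S=read_camera("scene")
cv2.imwrite("pics/c10.png",np.hstack([cv2.resize(x,(400,400),interpolation=cv2.INTER_CUBIC) for x in(T[195:255,150:210],S[130:190,385:445])]))
E
```

```text
t 12.3833 pos [0.428  0.2179 0.07  ] rot [ 1.7998e+02 -3.0000e-02  8.1180e+01] F [-1.5  0.5 -1.2] M [ 0.15  0.07 -0.06] w 0.0218 j7 17
lin [-0.0001 -0.0001  0.    ] rotvec [ 0.0004 -0.0005 -0.0004]
```

View pics/c10.png

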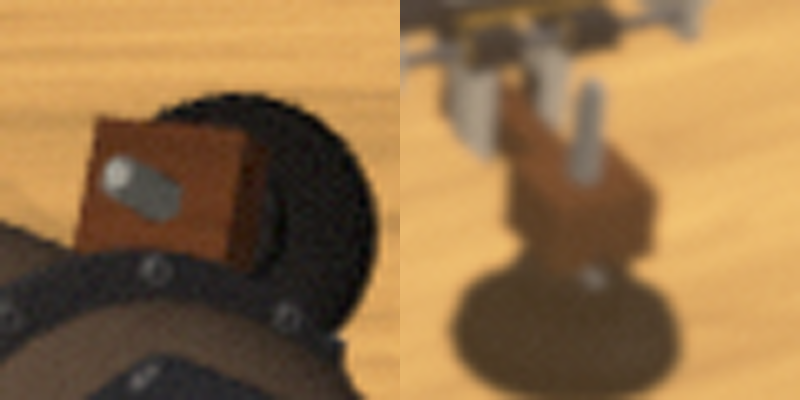

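The arm is threaded, with the rod through the hub. In the scene view the pin end at crop (593,275) lines up with the groove. Lower slowly to the pin.

Emit:
step_arm(
  gripper=[10,10,10,10,10],
  linear=[
    [0,0,0.002],
    [0,0,0.002],
    [0,0,0.002],
    [0,0,0.002],
    [0,0,0.001],
  ],
  rotation=[
    [0,0,0],
    [0,0,0],
    [0,0,0],
    [0,0,0],
    [0,0,0],
  ],
)

```text
t: 12.9
tool_pos: [0.428, 0.2179, 0.0607]
eef_rot: [180.0, -0.0, 81.2]
contact_force: [-1.1, 0.0, -1.8]
grip_width: 0.0217
```

```bash
python3 - <<'E'
from h import *
delta(.4279,.2178,.056,81.2)
E
```

```text
t 12.9 pos [0.428  0.2179 0.0607] rot [ 1.7997e+02 -2.0000e-02  8.1170e+01] F [-1.1  0.  -1.8] M [ 0.02  0.08 -0.01] w 0.0217 j7 16
lin [-0.0001 -0.0001  0.0047] rotvec [ 0.0005 -0.0004 -0.0006]
```

Emit:
step_arm(
  gripper=[10,10,10,10],
  linear=[
    [0,0,0.0015],
    [0,0,0.0012],
    [0,0,0.001],
    [0,0,0.001],
  ],
  rotation=[
    [0,0,0],
    [0,0,0],
    [0,0,0],
    [0,0,0],
  ],
)

```text
t: 13.23
tool_pos: [0.428, 0.2179, 0.0555]
eef_rot: [180.0, -0.0, 81.2]
contact_force: [-0.2, -0.1, -0.7]
grip_width: 0.0217
```

```bash
python3 - <<'E'
from h import *
delta(.4279,.2178,.0557,81.2)
E
```

```text
t 13.2333 pos [0.428  0.2179 0.0555] rot [ 1.7997e+02 -3.0000e-02  8.1170e+01] F [-0.2 -0.1 -0.7] M [ 0.02  0.15 -0.05] w 0.0217 j7 15
lin [-0.0001 -0.0001 -0.0002] rotvec [ 0.0006 -0.0004 -0.0006]
```

Emit:
step_arm(
  gripper=[10,10,10],
  linear=[
    [0,0,0.0006],
    [0,0,0.0006],
    [0,0,0],
  ],
  rotation=[
    [0,0,0],
    [0,0,0],
    [0,0,0],
  ],
)

```text
t: 13.48
tool_pos: [0.4279, 0.218, 0.0551]
eef_rot: [179.9, 0.0, 81.2]
contact_force: [-1.2, -2.8, 4.2]
grip_width: 0.0216
```

```bash
python3 - <<'E'
from h import *
delta(.4279,.2178,.0557,81.2)
S=read_camera("scene");T=read_camera("top")
cv2.imwrite("pics/c11.png",np.hstack([cv2.resize(x,(400,400),interpolation=cv2.INTER_CUBIC) for x in(T[195:255,150:210],S[130:190,385:445])]))
E
```

```text
t 13.4833 pos [0.4279 0.218  0.0551] rot [1.7991e+02 1.0000e-02 8.1180e+01] F [-1.2 -2.8  4.2] M [-0.4   0.04 -0.13] w 0.0216 j7 15
lin [-0.0002  0.     -0.0006] rotvec [ 0.0016  0.0002 -0.0003]
```

View pics/c11.png

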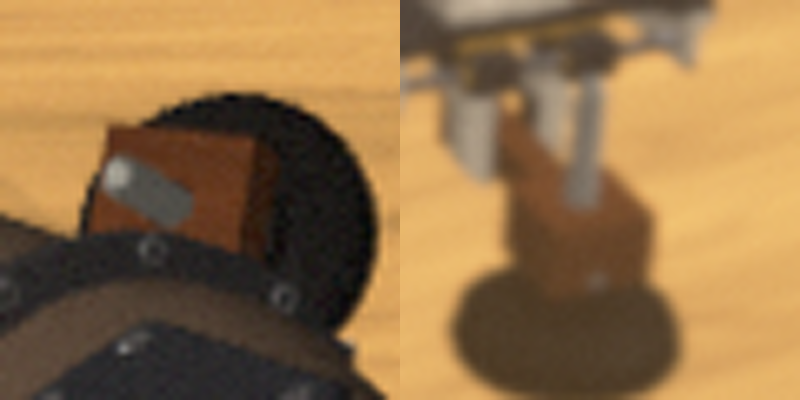

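The hub is flush at TCP z 0.055, the pin end shows inside the groove (scene crop (598,280)), and the stand pushes up about 5 N. Release it.

Emit:
step_arm(
  gripper=[35,50,70,100,100,100,100,100],
  linear=[
    [0,0,-0.0003],
    [0,0,0],
    [0,0,0],
    [0,0,0],
    [0,0,0],
    [0,0,0],
    [0,0,0],
    [0,0,0],
  ],
  rotation=[
    [0,0,0],
    [0,0,0],
    [0,0,0],
    [0,0,0],
    [0,0,0],
    [0,0,0],
    [0,0,0],
    [0,0,0],
  ],
)

```text
t: 14.25
tool_pos: [0.4295, 0.2193, 0.0558]
eef_rot: [179.8, -0.2, 81.2]
contact_force: [-0.4, -0.4, 0.2]
grip_width: 0.0707
```

Emit:
step_arm(
  gripper=[100,100,100,100],
  linear=[
    [0,0,0],
    [0,0,0],
    [0,0,0],
    [0,0,0],
  ],
  rotation=[
    [0,0,0],
    [0,0,0],
    [0,0,0],
    [0,0,0],
  ],
)

```text
t: 14.58
tool_pos: [0.4295, 0.2193, 0.0557]
eef_rot: [179.8, -0.2, 81.2]
contact_force: [0.6, -0.0, 1.0]
grip_width: 0.0914
```

Emit:
step_arm(
  gripper=[100,100,100,100,100,100,100,100],
  linear=[
    [0,0,-0.01],
    [0,0,-0.02],
    [0,0,-0.025],
    [0,0,-0.03],
    [0,0,-0.03],
    [0,0,-0.03],
    [0,-0.01,-0.02],
    [0,-0.02,0],
  ],
  rotation=[
    [0,0,0],
    [0,0,0],
    [0,0,0],
    [0,0,0],
    [0,0,0],
    [0,0,0],
    [0,0,0],
    [0,0,0],
  ],
)

```text
t: 15.25
tool_pos: [0.3985, 0.2237, 0.2313]
eef_rot: [-179.9, -0.2, 81.3]
contact_force: [0.2, 1.8, 0.7]
grip_width: 0.0916
```

Emit:
step_arm(
  gripper=[100,100,100,100,100,100,100,100],
  linear=[
    [-0.03,-0.02,0],
    [-0.035,-0.015,0],
    [-0.035,0,0],
    [-0.035,0,0],
    [-0.03,0,0],
    [-0.02,0,0],
    [0,0,0],
    [0,0,0],
  ],
  rotation=[
    [0,0,0],
    [0,0,0],
    [0,0,0],
    [0,0,0],
    [0,0,0],
    [0,0,0],
    [0,0,0],
    [0,0,0],
  ],
)

```text
t: 15.92
tool_pos: [0.3283, 0.0468, 0.2354]
eef_rot: [179.8, -0.2, 82.0]
contact_force: [0.4, 0.9, -0.2]
grip_width: 0.0916
```

```bash
python3 - <<'E'
from h import *
delta(.4279,.2178,.0557,81.2)
S=read_camera("scene");T=read_camera("top");cv2.imwrite("pics/top12.png",T);cv2.imwrite("pics/scene12.png",S)
cv2.imwrite("pics/c12.png",np.hstack([cv2.resize(x,(400,400),interpolation=cv2.INTER_CUBIC) for x in(T[190:270,145:225],S[130:200,375:445])]))
E
```

```text
t 15.9167 pos [0.3283 0.0468 0.2354] rot [179.76  -0.25  81.97] F [ 0.4  0.9 -0.2] M [ 0.08 -0.18  0.01] w 0.0916 j7 69
lin [0.1825 0.074  0.1808] rotvec [ 0.0042 -0.0043  0.0135]
```

View pics/c12.png

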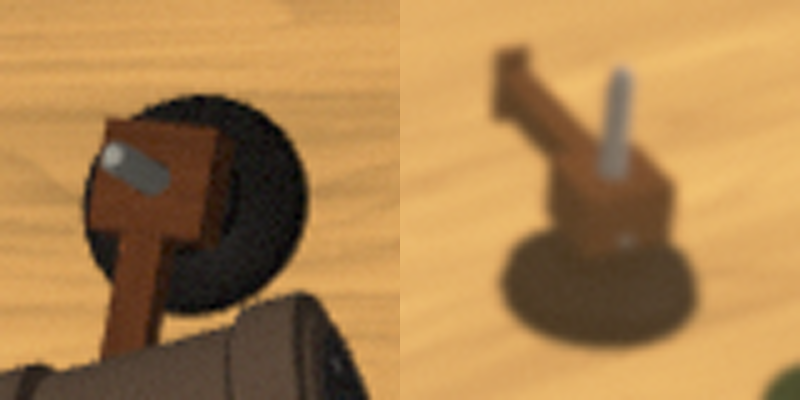

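View pics/top12.png

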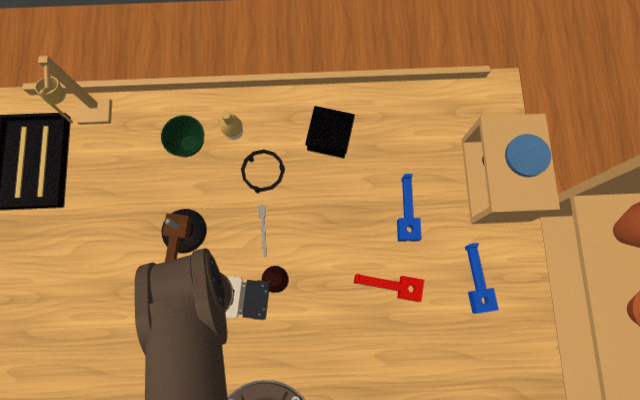

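The arm sits seated on the collar and the pin end shows in the groove. The gripper is clear and the other utensils haven't moved. Handing in.

```bash
python3 -c "
from cell import *
print(close_job())"
```

```text
the job is handed in; nothing more can be done
None
```

The hook arm is back on the stand, with the pin in its groove and the hub down on the collar. I handed the job in at about 16 s of the 72 s allowed; no verdict was reported.

- **What I did:** I picked up the brown arm at the bar and threaded it level over the rod. The sideways forces I read stayed within about 3 N. It was already lined up with the cross pin to within about 1°, so no turning was needed. I lowered it until the collar pushed back lightly (about 5 N), then opened the gripper and moved away.
- **Last checks:** The seating height matched a hub flush on the collar to within about 1 mm. The pictures show the pin end inside the groove and the arm looking level. The gripper is clear, and the other utensils are where they were. I judged flushness from the gripper height, the contact force and the pictures, and did not measure it separately afterwards.
- **Disagreement:** The scene camera placed the rod about 1 pixel (about 3.5 mm) away from where the top camera did. I went with the top camera, and the smooth threading bore that out.

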